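# Seat the cover caps, then wedge up the window profile and hold it

## Task

The white window profile is hinged at one end on its plywood mounting board; while it still lies on the board, press both grey cover caps on its top fully home. Then fetch the larger of the two wooden wedges (its upright block is the grip), lay it on the table in front of the profile's overhanging free end and slide it in flat under that end, thin edge first, until the profile just lifts off the board, by some 2 to 6 mm at that end and no more. Finish while still holding the wedge there, not touching the profile, so that the wedge alone carries the profile, and leave everything else on the table where it is.

Things in the scene. Friction and masses are not known exactly. Their poses are not given: they have to be found in the camera images.
- fixture: Fixed plywood board flat on the table, 14 mm thick, with a steel pivot bracket (56 mm high) at its +y end. Origin on the table surface; the board spans x -55 to 55, y -100 to 180 mm in its frame. The white profile lies along y on it. -x is the robot's side; +x is the way to push the wedge.
- rail: White profile bar, about 0.9 kg, 70 mm wide (fixture x -35 to 35), 40 mm high; underside 14, top 54 mm above the table when down. Origin on its hinge pin (along x) at fixture (0, 140, 34) mm. Its free end, fixture y -160 to -100 mm, overhangs the board, 14 mm above the table; the wedge goes in there along fixture +x, at about y -130 mm. Axes as the fixture's when down.
- rail_end (a point): Middle of the lower edge of the profile's free end face, at fixture (0, -160) mm; 14 mm above the table while the profile lies on the board and higher when it is lifted.
- cap_a_top (a point): Centre of the top face of the cover cap nearer the hinge, a grey disc of 24 mm diameter and 3 mm thick on a stem, at fixture (0, 60) mm. 57 mm above the table when fully home, up to 64 mm when proud. It slides straight down against about 6 N of friction and stays where it is left.
- cap_b_top (a point): The same for the cap nearer the free end, at fixture (0, -30) mm.
- cap_a (a joint): How far the cap nearer the hinge is pressed in, m: 0 fully proud, 0.007 fully home (disc flat on the profile).
- cap_b (a joint): The same for the cap nearer the free end.
- wedge_grip (a point): Larger wooden wedge, 0.1 kg, flat on the table. Point: middle of its upright grip block, 43 mm above the underside. Block 36 long (x), 24 wide (y, grip here), 62 mm high. The ramp begins 18 mm ahead (+x) of this point, is 110 long, 30 mm wide, 32 mm high at the block, falling evenly to 4 mm at the thin edge, 128 mm ahead of the point. z up.
- shim_grip (a point): Smaller wooden wedge, loose, too low to lift the profile (ramp 75 mm long, 11 mm high at the block, block 30 by 24 by 40 mm); not to be moved. The point is on the block's middle, 28 mm up; +x points to the thin edge, 90 mm ahead of it.
- tape: Roll of paper tape lying flat, 60 mm diameter, 20 mm high. Bystander.
- driver: Screwdriver lying behind the profile. Bystander.
- jar: Jar, 56 mm diameter, 70 mm high. Bystander.
- glue: Glue bottle, 52 mm diameter, 150 mm high. Bystander.
- mallet: Mallet lying on the table. Bystander.
- offcut: Aluminium profile offcut, 150 by 50 by 40 mm. Bystander.
Things that resemble listed ones, but are neither listed nor needed, are in the scene too. What is shaped like the part that bears wedge_grip but orange is not meant.

How it is judged:
By the outcome, as a careful person would: the job done as asked, in the order asked, and still so for the second after the job is handed in, while the arm keeps its last pose, push and grip.
It also fails if it takes over 53 s, if anything falls off the work surface, if the arm or the gripper's body presses on something with over 40 N, if the wrist force passes 120 N, or if a joint passes its speed limit or range.

## Robot

A 6-joint arm with a two-finger parallel gripper is mounted at the origin on the work surface. World frame = base frame: x ahead of the robot, y to its left, z up, the work surface at z = 0. Lengths are in m, angles in rad, forces in N, time in s.
With the tool pointing down it reaches from about 0.35 to 0.8 m from the base axis. Payload 7.3 kg.
Tool frame: the origin (TCP) lies between the finger pads; the fingertips stand 25 mm ahead of it and the grasp point (between the pads) lies 6 mm ahead of it (r.tip_extent is the distance from the TCP to the fingertips, in m); z points along the fingers, y is the direction in which the jaws open and shut (so a half turn about z gives the same grasp; the last joint's range is limited). The gripper opens to 85 mm and grips with 20 to 120 N. Pads are 22 mm wide; open, the fingers measure 114 mm over their backs; the gripper's body (76 mm by 85 mm) begins 54 mm behind the grasp point. The pads swing forward as they close: fully open they stand 13 mm farther back than shut.
Start: joints at [-0.146, 0.342, 1.524, -0, 1.275, -0.146], TCP at [0.525, 0, 0.256] pointing down, gripper open.
Joint ranges: [-2.53, 2.53], [-0.77, 2.02], [0.04, 2.7], [-1, 4.14], [0.28, 2.66], [-3.11, 3.11]. Speed limits (rad/s): [2.57, 2.57, 3.14, 3.14, 3.14, 3.14].

## Interface

Orientations are given as a unit quaternion [x, y, z, w].
In Python, from workcell import r, command_gripper, optics gives the robot as it stands. The module is installed in compiled form; this text tells all that it offers. Calls block until the motion is done:
- r.reach(position, orientation): joint-space move of the TCP to a pose.
- r.move_straight(position, orientation=None, speed=0.15, max_force=None): straight line of the TCP; orientation=None keeps the orientation; speed is the mean speed in m/s. With max_force (N) it stops when the force on the tool has changed by that much, and returns True; else False.
- r.movej(angles): joint-space move.
- command_gripper(opening, force=None): finger opening in m; force is the grip in N (None keeps the last); returns when the fingers have stopped.
- r.hold(seconds).
- r.solve_ik(position, orientation): joint angles nearest the present ones, or None.
- r.read_state(): the state.
- optics.get_image(name): name is "scene" or "side" or "wrist"; returns (picture, depth): 420x560x3 uint8, red, green, blue; 420x560 float32, m along the optical axis (not along the pixel's ray), 0 where there is no reading.
- optics.camera_model(name): a dict with "K" (3x3 intrinsics, pixels), "R" (3x3) and "t" (3): a world point X has camera coordinates R X + t; the wrist camera has in their place "tool_from_camera" (4x4, takes a point from camera to tool coordinates, whose origin is the TCP and whose axes are the flange's). Camera axes: x right, y down, z forward; pixel columns grow to the right and rows downward; lengths in m; the calibration is good to about 2 mm. The wrist camera is an equidistant fisheye: a pixel r from the principal point sees the ray r / f radians off the axis. A picture is of the moment at which its call begins: read the wrist's pose just before it. camera_model takes no time and is no camera call.
A pose or a line that the arm cannot do raises r.PlanningError and nothing moves.
- r.finish_job(): hands the job in, once; it reports no verdict.
The state is a dict: "time_s": time; "joint_positions": joint angles; "dq": joint speeds; "tau": joint torques, N m; "eef_pos": TCP position; "eef_rot": TCP orientation; "contact_force": force on the tool from outside, world axes, zero at the start; "torque": the same for the moment, N m; "grip_width": finger opening in m.
Only numpy, scipy, OpenCV 4.12 (cv2) and the standard library are available. Lean on these libraries where they do the work, as an engineer would, in place of code of your own. Each camera call takes 0.05 s, during which the arm holds its last target.

## Working session

There is one attempt and no reset: what is moved stays moved. The work goes in short steps, each a Python script; the robot and the scene stay as the last script left them, time stands still between calls to the robot, and variables do not carry over. Pictures are saved under pics/ and viewed, and the job is handed in when it is done.

```bash
mkdir -p pics; python3 - <<'E'
from workcell import r, command_gripper, optics
import cv2,numpy as np
for n in ("scene","side","wrist"):
    s=r.read_state(); im,d=optics.get_image(n); cv2.imwrite(f"pics/{n}0.png",im[:,:,::-1]); np.savez(f"{n}0.npz",im=im,d=d,p=s["eef_pos"],q=s["eef_rot"])
    print(n,{k:np.round(v,4).tolist() for k,v in optics.camera_model(n).items() if not isinstance(v,str)})
print(s)
E
```

```text
scene {'K': [[510.7168, 0.0, 274.9015], [0.0, 510.7168, 206.3936], [0.0, 0.0, 1.0]], 'R': [[0.0031, 0.9999, 0.0143], [0.8401, 0.0051, -0.5424], [-0.5424, 0.0137, -0.84]], 't': [0.0012, -0.3918, 1.8049]}
side {'K': [[516.7415, 0.0, 292.0761], [0.0, 516.7415, 205.3486], [0.0, 0.0, 1.0]], 'R': [[-0.7472, -0.6646, -0.0026], [-0.4263, 0.4823, -0.7653], [0.5098, -0.5707, -0.6437]], 't': [0.3805, 0.2668, 1.2561]}
wrist {'K': [[325.1923, 0.0, 278.2604], [0.0, 325.1923, 212.1532], [0.0, 0.0, 1.0]], 'tool_from_camera': [[0.0012, -0.9528, -0.3037, 0.0784], [1.0, 0.0014, -0.0003, -0.0003], [0.0007, -0.3037, 0.9528, -0.1182], [0.0, 0.0, 0.0, 1.0]]}
{'time_s': 0.1, 'joint_positions': array([-1.46019748e-01,  3.42663071e-01,  1.52490607e+00, -1.18198570e-06,
        1.27539985e+00, -1.46031146e-01]), 'dq': array([ 0.00032749, -0.00234015, -0.00049085, -0.00042257, -0.00038879,
       -0.00136074]), 'tau': array([ 1.46845858e-03, -4.34446299e+01, -2.46491075e+01, -2.49143095e-04,
        4.66253536e-03,  6.72989302e-06]), 'eef_pos': array([5.24684089e-01, 5.80211421e-05, 2.55695613e-01]), 'eef_rot': array([ 7.07102462e-01,  7.07110765e-01, -4.11075920e-04, -5.51894115e-04]), 'contact_force': array([ 0.18863696,  0.1573455 , -0.86788883]), 'torque': array([-0.01408887, -0.03463367,  0.04645597]), 'grip_width': 0.08539843236223918}
```

View pics/scene0.png

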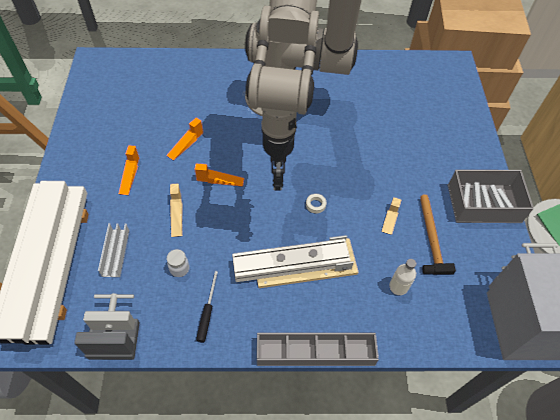

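View pics/side0.png

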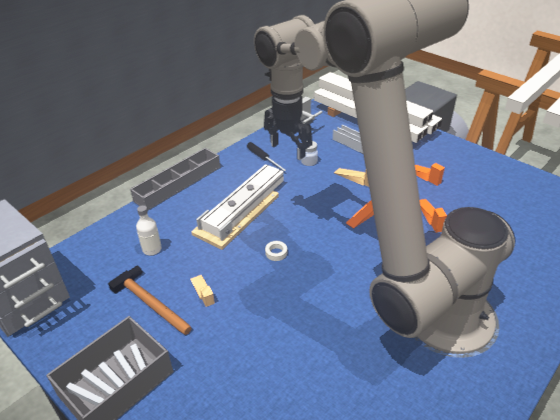

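View pics/wrist0.png

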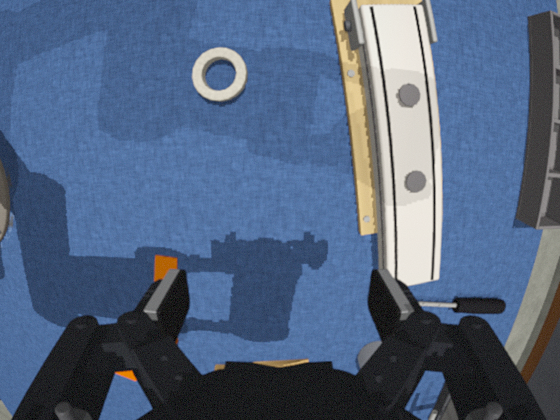

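The scene picture shows the profile with its free end at (235,265), its hinge at (355,245) and the caps at (281,258) and (312,253). The larger wedge has its block at (174,190) and thin edge at (178,235), and the shim is at (392,215). The wrist view shows the caps at (409,95) and (415,181).

```bash
cat > h.py <<'E'
import numpy as np,cv2
from scipy.spatial.transform import Rotation as Ro
from workcell import r, command_gripper, optics
def shot(n,name):
    s=r.read_state(); im,d=optics.get_image(n); cv2.imwrite(f"pics/{name}.png",im[:,:,::-1]); np.savez(f"{name}.npz",im=im,d=d,p=s["eef_pos"],q=s["eef_rot"]); return ld(name)
def ld(name):
    z=np.load(f"{name}.npz"); return z["im"],z["d"],z["p"],z["q"]
def rays(n,uv,p=None,q=None):
    m=optics.camera_model(n); K=np.array(m["K"]); uv=np.atleast_2d(uv).astype(float)
    x=(uv-K[:2,2])/[K[0,0],K[1,1]]
    if n=="wrist":
        th=np.linalg.norm(x,axis=1); d=np.c_[x*(np.sin(th)/np.maximum(th,1e-9))[:,None],np.cos(th)]
        T=np.array(m["tool_from_camera"]); R=Ro.from_quat(q).as_matrix()
        return R@T[:3,3]+p,(R@T[:3,:3]@d.T).T,d
    d=np.c_[x,np.ones(len(x))]; R=np.array(m["R"]); return -R.T@np.array(m["t"]),d@R,d
def plane(n,uv,z,p=None,q=None):
    o,w,_=rays(n,uv,p,q); return o+w*((z-o[2])/w[:,2])[:,None]
def cloud(n,dep,p=None,q=None):
    v,u=np.mgrid[:420,:560]; o,w,d=rays(n,np.c_[u.ravel(),v.ravel()],p,q)
    P=o+w*(dep.ravel()/d[:,2])[:,None]; P[(dep.ravel()<=0)]=np.nan; return P.reshape(420,560,3)
Q0=lambda yaw: None
E
python3 - <<'E'
from h import *
im,d,p,q=ld("wrist0"); P=cloud("wrist",d,p,q)
for n,box in (("cap1",(390,80,430,112)),("cap2",(398,165,435,198))):
    x0,y0,x1,y1=box; g=im[y0:y1,x0:x1]; m=(g.max(2)<150).astype(np.uint8)
    k,l,st,c=cv2.connectedComponentsWithStats(m); i=1+np.argmax(st[1:,4]); uv=c[i]+[x0,y0]
    pp=P[y0:y1,x0:x1][l==i]; print(n,uv,st[i],np.nanmedian(pp,0),plane("wrist",uv,.061,p,q), plane("wrist",uv,.064,p,q))
for uv in ((400,60),(395,150),(410,230)): print(uv,P[uv[1],uv[0]])
im,d,_,_=ld("scene0"); S=cloud("scene",d)
hsv=cv2.cvtColor(im,cv2.COLOR_RGB2HSV)
for n,(x0,y0,x1,y1) in dict(wedge=(160,175,195,245),shim=(375,190,410,245)).items():
    h=hsv[y0:y1,x0:x1]; m=((h[...,0]<30)&(h[...,1]>60)&(h[...,2]>90)); PP=S[y0:y1,x0:x1][m]
    print(n,m.sum(),np.nanmin(PP,0),np.nanmax(PP,0))
    t=PP[PP[:,2]>np.nanmax(PP[:,2])-.008]; print(" top",len(t),t.mean(0), t.min(0),t.max(0))
    print(cv2.minAreaRect(PP[:,:2].astype(np.float32)))
    b=PP[PP[:,0]>PP[:,0].max()-.008]; print("tip",b.mean(0))
# colours of objects for overview
for n,uv in dict(tape=(316,196),jar=(177,258),glue=(403,275),ofc=(113,250)).items(): print(n,S[uv[1],uv[0]])
E
```

```text
cap1 [407.96059113  95.15270936] [  7   4  23  23 406] [0.65205203 0.10087672 0.06238762] [[0.65262122 0.10086028 0.061     ]] [[0.65139349 0.10064492 0.064     ]]
cap2 [414.74566474 181.15317919] [  7   6  21  21 346] [0.66577565 0.01318978 0.06202094] [[0.66626493 0.01291152 0.061     ]] [[0.6649064 0.0135393 0.064    ]]
(400, 60) [0.64624304 0.13726926 0.05384696]
(395, 150) [0.64363192 0.04371372 0.05433029]
(410, 230) [ 0.6706294  -0.04397909  0.05428297]
wedge 556 [ 0.38616272 -0.31677785 -0.00349108] [ 0.57540218 -0.27702226  0.06847676]
 top 47 [ 0.44838789 -0.30137928  0.06342946] [ 0.42855441 -0.31373999  0.06049929] [ 0.46519202 -0.29069308  0.06847676]
((0.480263352394104, -0.29955315589904785), (0.1880997270345688, 0.030469121411442757), 6.129556655883789)
tip [nan nan nan]
shim 353 [ 0.44744254  0.31223359 -0.0050769 ] [0.56035433 0.38161028 0.04699007]
 top 38 [0.47672505 0.35496441 0.04171864] [0.46134802 0.34054914 0.03899562] [0.48943479 0.37003712 0.04699007]
((0.5008885860443115, 0.34641700983047485), (0.03216934949159622, 0.12526537477970123), 68.46858215332031)
tip [nan nan nan]
tape [0.44295515 0.12163553 0.02289347]
jar [ 0.67843564 -0.26780929  0.06982892]
glue [0.74255279 0.32592507 0.10413499]
ofc [ 0.631646   -0.45823478  0.02584922]<stdin>:15: RuntimeWarning: Mean of empty slice.
  ret = um.true_divide(
```

```bash
python3 - <<'E'
import cv2
a=cv2.imread('pics/scene0.png'); cv2.imwrite('pics/z1.png',cv2.resize(a[150:290,90:370],None,fx=2.8,fy=2.8,interpolation=cv2.INTER_CUBIC))
E
```

```text
(no output)
```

View pics/z1.png

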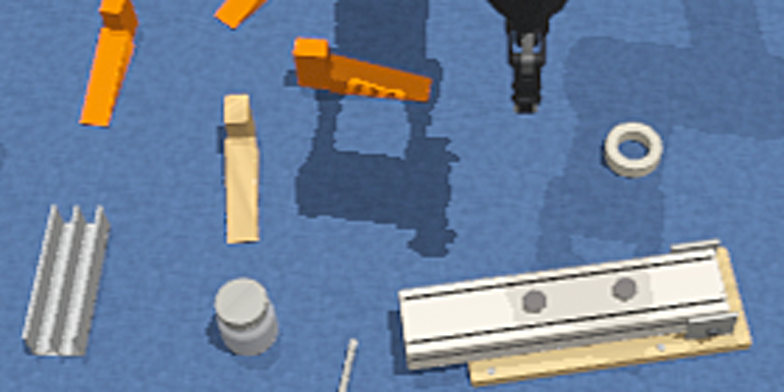

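```bash
python3 - <<'E'
from h import *
im=ld("scene0")[0]
for n,(x0,y0,x1,y1) in dict(b=(272,250,290,266),a=(303,245,322,261)).items():
    g=im[y0:y1,x0:x1].astype(int); m=(g.max(2)<160).astype(np.uint8); k,l,st,c=cv2.connectedComponentsWithStats(m); i=1+np.argmax(st[1:,4]); print(n,st[i],plane("scene",c[i]+[x0,y0],.062))
print("wedge top",plane("scene",(174.6,186.4),.062),"tip",plane("scene",(176.8,236),.004))
print("orange",plane("scene",(201,172),.062),plane("scene",(243,182),.01))
_,_,p,q=ld("wrist0")
print("rail corners",plane("wrist",[(440,280),(384,286)],.054,p,q))
print("tape",plane("wrist",[(220,75)],.02,p,q))
print(r.tip_extent)
E
```

```text
b [ 5  4  8  8 53] [[0.67195057 0.0106353  0.062     ]]
a [ 6  4  8  9 53] [[0.65737995 0.09887337 0.062     ]]
wedge top [[ 0.4378343  -0.30023887  0.062     ]] tip [[ 0.57331627 -0.28859688  0.004     ]]
orange [[ 0.38425459 -0.22629791  0.062     ]] [[ 0.38323333 -0.10165666  0.01      ]]
rail corners [[ 0.72393822 -0.11109736  0.054     ]
 [ 0.64883876 -0.11468119  0.054     ]]
tape [[0.46115387 0.12023152 0.02      ]]
0.025
```

```bash
cat >> h.py <<'E'
def Q(psi):
    c,s=np.cos(psi),np.sin(psi); return Ro.from_matrix([[c,s,0],[s,-c,0],[0,0,-1]]).as_quat()
E
python3 - <<'E'
from h import *
psi=np.pi/2+.155
command_gripper(0.0,40)
r.reach([0.66,0.04,0.22],Q(psi)); 
im,d,p,q=shot("wrist","w1"); print(r.read_state()["time_s"],p,r.read_state()["joint_positions"],r.read_state()["contact_force"])
P=cloud("wrist",d,p,q)
np.save("P1.npy",P)
E
```

```text
1.6 [0.65957628 0.04003083 0.21935072] [-5.56505213e-02  6.22205394e-01  1.16103808e+00 -2.17175902e-04
  1.35884159e+00 -2.10108292e-01] [-0.24481272  0.71863563 -0.66522955]
```

View pics/w1.png

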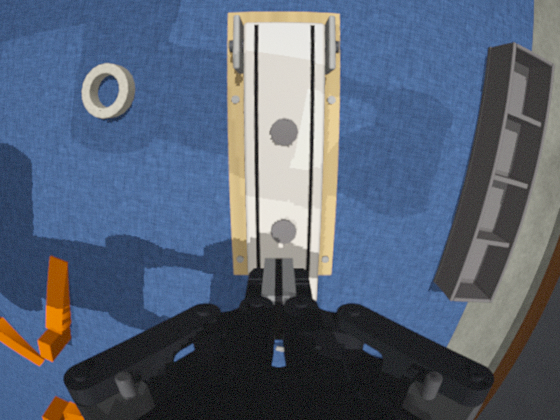

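The view is well aligned: cap a is at (283,132), cap b at (283,231), the board corners are at (228,14) and (340,14), and the board's near edge is at row 274.

```bash
python3 - <<'E'
from h import *
im,d,p,q=ld("w1"); P=np.load("P1.npy")
c=[]
for n,(x0,y0,x1,y1) in dict(a=(264,112,302,150),b=(264,212,302,252)).items():
    g=cv2.cvtColor(im[y0:y1,x0:x1],cv2.COLOR_RGB2HSV)[...,2]; m=(g<150).astype(np.uint8)
    k,l,st,ce=cv2.connectedComponentsWithStats(m); i=1+np.argmax(st[1:,4])
    uv=ce[i]+[x0,y0]; z=np.nanmedian(P[y0:y1,x0:x1,2][l==i]); X=plane("wrist",uv,z,p,q)[0]; c.append(X); print(n,st[i],uv,X, "rail z",P[int(uv[1]),int(uv[0])-30,2],P[int(uv[1]),int(uv[0])+28])
v=c[0]-c[1]; yaw=np.arctan2(-v[0],v[1]); print("yaw",yaw,np.hypot(*v[:2]))
# board corners at z=.014
B=plane("wrist",[(228,14),(340,14),(234,275),(332,274)],.014,p,q); print(B)
e=np.array([-np.sin(yaw),np.cos(yaw)]); f=np.array([np.cos(yaw),np.sin(yaw)])
o=(c[0]+c[1])[:2]/2-.015*e; print("origin",o); print("board in fixture",[((b[:2]-o)@f,(b[:2]-o)@e) for b in B])
# rail extents by z-row
for row in (60,180,250):
    Z=P[row,:,2]; idx=[u for u in range(240,330) if Z[u]>.045]; print(row,[( (P[row,u,:2]-o)@f,(P[row,u,:2]-o)@e,Z[u]) for u in (idx[0],idx[-1])])
E
```

```text
a [  6   7  28  27 571] [283.32749562 132.08231173] [0.6536882  0.10115739 0.06263102] rail z 0.05419646961736274 [0.67742365 0.10474191 0.05529226]
b [  7   7  25  25 460] [282.61086957 231.2326087 ] [0.6672002  0.0134112  0.06216662] rail z 0.05601722189000358 [0.69287974 0.01500074 0.05534402]
yaw 0.15278953293131053 0.08878044960861099
[[ 0.58183517  0.21050934  0.014     ]
 [ 0.69108268  0.22847334  0.014     ]
 [ 0.62475033 -0.06630348  0.014     ]
 [ 0.73456984 -0.04777555  0.014     ]]
origin [0.66272714 0.04245904]
board in fixture [(np.float64(-0.054373066377086755), np.float64(0.17840398407481517)), (np.float64(0.05633580416930095), np.float64(0.17953170830494075)), (np.float64(-0.05408758293558626), np.float64(-0.1017155765758)), (np.float64(0.057272437414422415), np.float64(-0.10011754442498587))]
60 [(np.float64(-0.03749569257548093), np.float64(0.12299016329175641), np.float64(0.05164883038096296)), (np.float64(0.03873387617789327), np.float64(0.12297471519014554), np.float64(0.05598198542468297))]
180 [(np.float64(-0.03395708784215439), np.float64(0.01592690014419914), np.float64(0.05285575522523017)), (np.float64(0.03407429929625452), np.float64(0.0165802768702046), np.float64(0.05434915172744714))]
250 [(np.float64(-0.03398455608514699), np.float64(-0.052639714851624976), np.float64(0.052669229329514344)), (np.float64(0.034421115615472835), np.float64(-0.052396163438923844), np.float64(0.05268808310266987))]
```

```bash
cat >> h.py <<'E'
O=np.array([0.6633,0.0423]); YAW=0.1545
EX=np.array([np.cos(YAW),np.sin(YAW)]); EY=np.array([-np.sin(YAW),np.cos(YAW)])
def F(x,y,z): return np.r_[O+x*EX+y*EY,z]
E
python3 - <<'E'
from h import *
psi=np.pi/2+YAW
for n,y in (("b",-.03),("a",.06)):
    r.move_straight(F(0,y,.110),Q(psi),speed=.15)
    hit=r.move_straight(F(0,y,.079),speed=.02,max_force=22)
    s=r.read_state(); print(n,hit,s["eef_pos"],s["contact_force"],s["time_s"])
    r.move_straight(F(0,y,.115),speed=.12)
command_gripper(0.085)
im,d,p,q=shot("wrist","w2"); print(r.read_state()["time_s"])
E
```

```text
b False [0.66797019 0.01266844 0.0819181 ] [-7.43822654  0.62189431 17.48130795] 4.2083
a False [0.65407439 0.10164394 0.08190129] [-7.73008423 -0.93754227 17.4864873 ] 7.1083
8.3917
```

View pics/w2.png

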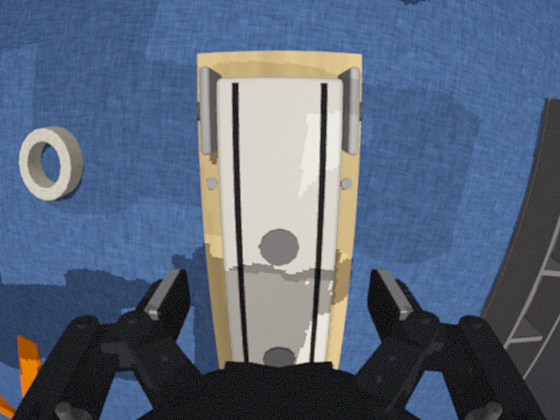

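Both caps stopped at tip height 56.9 mm under 17 N, which means home. Next is the wedge.

```bash
python3 - <<'E'
from h import *
P=cloud("wrist",*ld("w2")[1:]); print("cap a z",np.nanmedian(P[240:252,274:286,2]),"b",np.nanmedian(P[350:358,272:286,2]),"rail",np.nanmedian(P[240:252,245:258,2]))
r.move_straight(F(0,.06,.20),speed=.3)
print(r.solve_ik([.44,-.3,.24],Q(.08)),r.solve_ik([.44,-.3,.24],Q(.08+np.pi)))
r.reach([.44,-.3,.24],Q(.08)); r.hold(.2)
im,d,p,q=shot("wrist","w3"); print(p,r.read_state()["time_s"],r.read_state()["joint_positions"])
E
```

```text
cap a z 0.057575709964287985 b 0.05767879360634634 rail 0.05448559345751314
[-7.42378738e-01  3.69315490e-01  1.52994555e+00 -4.44089210e-16
  1.24233161e+00  7.48417589e-01] [-7.42378738e-01  3.69315490e-01  1.52994555e+00 -4.44089210e-16
  1.24233161e+00 -2.39317506e+00]
[ 0.44050644 -0.29942776  0.23986125] 10.75 [-7.41177504e-01  3.69640199e-01  1.52980496e+00  2.05953684e-05
  1.24233003e+00  7.48300841e-01]
```

View pics/w3.png

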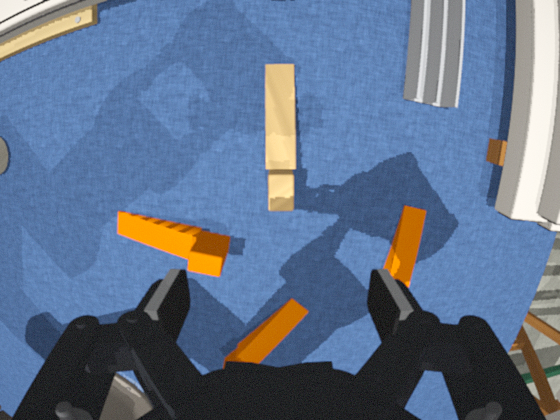

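The depth check puts the caps at 57.6 mm, so they are home. The wedge's block top spans (268,170) to (294,210), and its thin edge runs from (265,64) to (294,64). The orange pieces are clear of it.

```bash
python3 - <<'E'
from h import *
im,d,p,q=ld("w3"); P=cloud("wrist",d,p,q)
m=(P[...,2]>.056)&(P[...,2]<.072); m[:155]=0;m[225:]=0;m[:,:255]=0;m[:,310:]=0
k,l,st,c=cv2.connectedComponentsWithStats(m.astype(np.uint8)); i=1+np.argmax(st[1:,4]); print(st[i],c[i])
v,u=np.nonzero(l==i); T=plane("wrist",np.c_[u,v],.062,p,q); print("block",T.mean(0),np.nanmedian(P[v,u,2]),cv2.minAreaRect(T[:,:2].astype(np.float32)))
t=plane("wrist",[(265,64),(295,64)],.004,p,q); print("tip",t)
h=cv2.cvtColor(im,cv2.COLOR_RGB2HSV); mm=(h[...,0]<32)&(h[...,0]>10)&(h[...,1]>50)&(h[...,2]>140); mm[:55]=0;mm[215:]=0;mm[:,:255]=0;mm[:,310:]=0
v,u=np.nonzero(mm); print(u.min(),u.max(),v.min(),v.max()); tip=t.mean(0)
dv=tip[:2]-T.mean(0)[:2]; print("len",np.hypot(*dv),"yaw",np.arctan2(dv[1],dv[0]))
for row in (70,90,120,150):
    uu=u[v==row]; z=np.nanmedian(P[row,uu,2]); print(row,plane("wrist",[(uu.min()-.5,row),(uu.max()+.5,row)],z,p,q).round(4).tolist())
E
```

```text
[268 173  26  39 962] [280.68087318 191.84199584]
block [ 0.44345852 -0.3008679   0.062     ] 0.06260264039704197 ((0.44315510988235474, -0.30073264241218567), (0.0369739904999733, 0.023482514545321465), 5.426186561584473)
tip [[ 0.56863944 -0.27406922  0.004     ]
 [ 0.57132857 -0.30586734  0.004     ]]
265 295 64 210
len 0.12699409946397192 yaw 0.08593346070451514
70 [[0.5617, -0.2753, 0.0065], [0.5642, -0.3047, 0.0065]]
90 [[0.5396, -0.2773, 0.0118], [0.5422, -0.3074, 0.0118]]
120 [[0.508, -0.2801, 0.0202], [0.5104, -0.3098, 0.0202]]
150 [[0.4776, -0.2828, 0.0281], [0.4802, -0.3131, 0.0281]]
```

```bash
python3 - <<'E'
from h import *
y=.087; g=np.array([.443,-.3008])
r.move_straight(np.r_[g,.13],Q(y),speed=.2)
r.move_straight(np.r_[g,.049],speed=.1,max_force=15)
s=r.read_state(); print(s["eef_pos"],s["contact_force"])
print(command_gripper(0.0,70)); r.hold(.2)
s=r.read_state(); print(s["eef_pos"],s["grip_width"],s["contact_force"])
r.move_straight(np.r_[g,.14],speed=.2)
r.move_straight(F(-.185,-.130,.14),Q(YAW),speed=.2)
r.hold(.2); s=r.read_state(); print(s["grip_width"],s["contact_force"],s["time_s"],s["joint_positions"])
shot("wrist","w4"); shot("scene","s4")
E
```

```text
[ 0.44340628 -0.30112133  0.04964765] [-0.80748793 -0.45672339 -0.48210702]
False
[ 0.44319422 -0.30095912  0.04931317] 0.02319084436909385 [0.17915014 0.11588807 4.36588427]
0.023207480518947 [ 0.13073115  0.70215299 -1.51051361] 15.125 [-3.76105544e-01  4.47479335e-01  1.71661272e+00 -7.83466543e-05
  9.77532083e-01  1.04166544e+00]
```

View pics/w4.png

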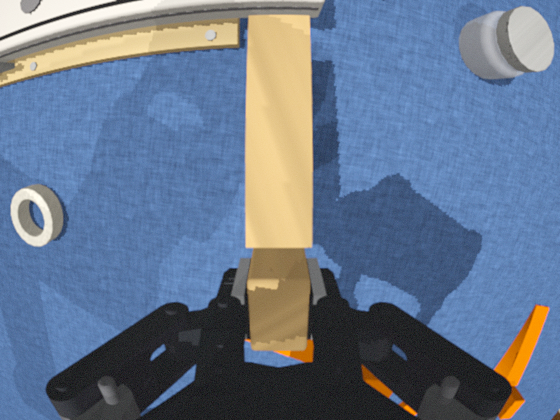

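View pics/s4.png

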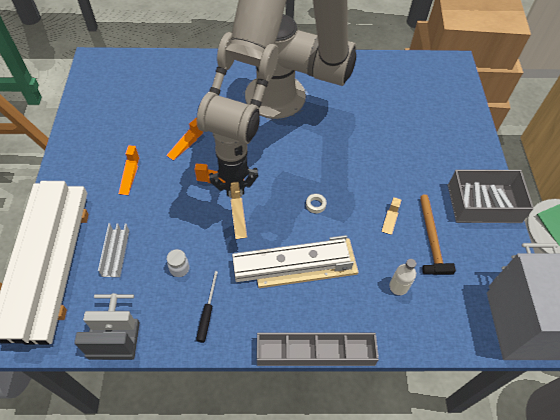

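The wedge is held straight, with its tip at (280,15) in line with the overhang. Laying it down.

```bash
python3 - <<'E'
from h import *
def st(t):
    s=r.read_state(); f=s["contact_force"]; e=s["eef_pos"][:2]-O; print(t,"fx",round(e@EX*1e3,1),"fy",round(e@EY*1e3,1),"z",round(s["eef_pos"][2]*1e3,2),"F",round(f[:2]@EX,2),round(f[:2]@EY,2),round(f[2],2),"t",s["time_s"])
r.move_straight(F(-.185,-.13,.06),speed=.15)
h=r.move_straight(F(-.185,-.13,.0485),speed=.02,max_force=6); r.hold(.1); st(("down",h))
shot("side","d5"); shot("wrist","w5")
E
cat >> h.py <<'E'
def st(t):
    s=r.read_state(); f=s["contact_force"]; e=s["eef_pos"][:2]-O; print(t,"fx",round(e@EX*1e3,1),"fy",round(e@EY*1e3,1),"z",round(s["eef_pos"][2]*1e3,2),"F",round(f[:2]@EX,2),round(f[:2]@EY,2),round(f[2],2),"t",s["time_s"])
E
```

```text
('down', True) fx -185.1 fy -130.0 z 49.28 F -0.02 0.06 5.54 t 16.55
```

View pics/w5.png

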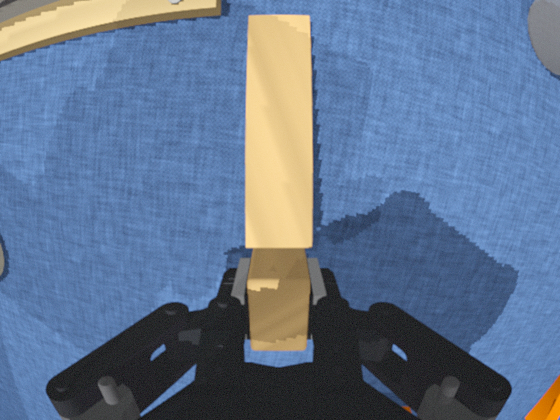

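It is lying flat, in contact at 5.5 N, with clearance to the board corner at (221,14). Now sliding.

```bash
python3 - <<'E'
from h import *
r.move_straight(F(-.135,-.13,.049),speed=.05); st("a")
for x in (-.130,-.127,-.124,-.121,-.118,-.115):
    r.move_straight(F(x,-.13,.049),speed=.02); st(x)
shot("side","d6"); shot("scene","s6")
E
```

```text
a fx -134.9 fy -130.1 z 49.28 F -1.1 -0.31 5.48 t 17.8083
-0.13 fx -129.9 fy -130.1 z 49.3 F -2.11 0.65 4.96 t 18.2083
-0.127 fx -126.9 fy -130.1 z 49.32 F -2.46 0.44 4.78 t 18.5083
-0.124 fx -123.9 fy -130.1 z 49.31 F -1.46 0.36 5.16 t 18.8083
-0.121 fx -122.2 fy -130.0 z 49.3 F -5.9 0.67 9.99 t 19.1083
-0.118 fx -119.7 fy -129.9 z 49.28 F -9.98 0.17 9.77 t 19.4083
-0.115 fx -116.7 fy -129.9 z 49.29 F -9.73 0.12 10.63 t 19.7083
```

```bash
python3 - <<'E'
from h import *
for x in (-.112,-.1085):
    r.move_straight(F(x,-.13,.049),speed=.02); st(x)
r.hold(.3); st("h")
a,b=ld("d6")[0],shot("side","d7")[0]; shot("wrist","w7")
o=ld("side0")[0]
cv2.imwrite("pics/z7.png",np.hstack([cv2.resize(i[155:250,190:300],None,fx=3.6,fy=3.6,interpolation=cv2.INTER_CUBIC)[:,:,::-1] for i in (o,b)]))
E
```

```text
-0.112 fx -113.7 fy -129.9 z 49.3 F -9.13 0.2 9.72 t 20.1083
-0.1085 fx -110.1 fy -129.9 z 49.3 F -8.45 0.68 10.37 t 20.4333
h fx -110.1 fy -129.9 z 49.3 F -9.34 0.68 9.76 t 20.7333
```

View pics/z7.png

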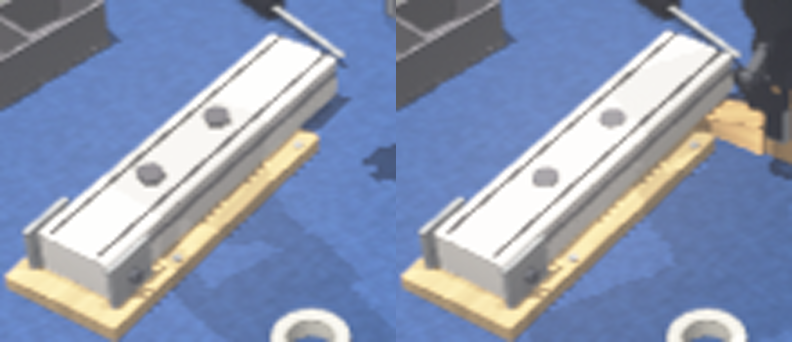

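View pics/w7.png

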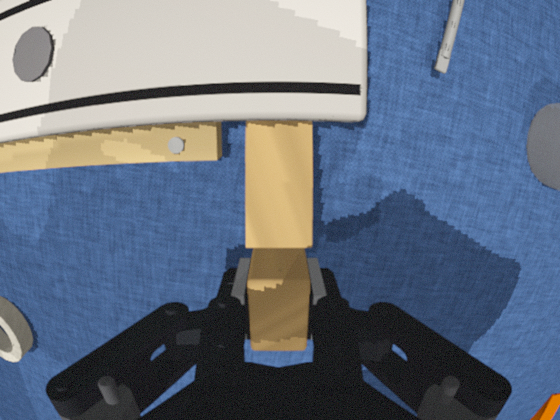

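```bash
python3 - <<'E'
from h import *
shot("scene","s7")
def fit(n,name,cam):
    im,d,p,q=ld(name); P=cloud(cam,d,p,q).reshape(-1,3); g=im.reshape(-1,3)
    e=P[:,:2]-O; x=e@EX; y=e@EY
    m=(abs(x)<.024)&(y<.12)&(y>-.152)&(abs(P[:,2]-.056)<.006)&(g.min(1)>185)
    A=np.c_[np.ones(m.sum()),y[m],x[m]]; z=P[m,2]
    from scipy.optimize import least_squares
    k=least_squares(lambda c:A@c-z,[.054,0,0],loss="soft_l1",f_scale=.001).x
    en=m&(y<-.11); print(n,m.sum(),"slope",k[1],"lift by slope mm",-k[1]*300,"z at -160",(k[0]-.16*k[1])*1e3,"end median",np.nanmedian(P[en,2])*1e3 if en.any() else None, y[m].min())
for a in (("w0","wrist0","wrist"),("w2","w2","wrist"),("w7","w7","wrist"),("s0","scene0","scene"),("s6","s6","scene"),("s7","s7","scene"),("d0","side0","side"),("d6","d6","side"),("d7","d7","side")): fit(*a)
# side edge shift of end corner
m=optics.camera_model("side")
a,b=[cv2.cvtColor(ld(n)[0],cv2.COLOR_RGB2GRAY).astype(np.float32) for n in ("side0","d7")]
for t,(x0,y0,x1,y1) in dict(capb=(240,178,260,196),capa=(222,194,242,212),hinge=(195,208,215,235),farend=(260,162,282,176)).items():
    print(t,cv2.phaseCorrelate(a[y0:y1,x0:x1],b[y0:y1,x0:x1],cv2.createHanningWindow((x1-x0,y1-y0),cv2.CV_32F)))
K=np.array(m["K"]);R=np.array(m["R"]);t=np.array(m["t"])
for y,l in ((-.16,.001),(-.03,.17/.3*.001)):
    pr=lambda X:(lambda c:c[:2]/c[2])(K@(R@X+t)); print("px per mm end lift at",y,pr(F(0,y,.054+l))-pr(F(0,y,.054)))
E
```

```text
w0 7988 slope -0.0008761973315712725 lift by slope mm 0.26285919947138175 z at -160 54.83902585805871 end median 54.795417809810814 -0.15185272302596295
w2 8375 slope -4.025713580671516e-05 lift by slope mm 0.012077140742014549 z at -160 54.654437553004314 end median None -0.0362359063459007
w7 28621 slope -0.012599486954524446 lift by slope mm 3.7798460863573338 z at -160 58.22144632312039 end median 57.86469631322391 -0.15199617525660597
s0 1116 slope 0.000428707416763333 lift by slope mm -0.1286122250289999 z at -160 53.686303093191555 end median 53.574501417443244 -0.1518709831399443
s6 1199 slope -0.005031724020361121 lift by slope mm 1.5095172061083364 z at -160 55.303631998312405 end median 55.043630623440755 -0.15185162137535682
s7 1230 slope -0.010342838026258478 lift by slope mm 3.1028514078775435 z at -160 56.93700939387556 end median 56.6702845705922 -0.15193227703025108
d0 688 slope 0.002541868472058039 lift by slope mm -0.7625605416174117 z at -160 52.72055058878409 end median 52.727715414706836 -0.1510256490698645
d6 743 slope -0.004475759076233991 lift by slope mm 1.3427277228701973 z at -160 54.26423352701625 end median 54.304084964909464 -0.1516834988361732
d7 777 slope -0.010974034411817454 lift by slope mm 3.2922103235452362 z at -160 56.20008866888261 end median 55.77196434072229 -0.1518317970798447
capb ((0.033023322635118646, 0.0017703791149870085), 0.9657367434766557)
capa ((-0.6796479591757265, 0.34761898818730863), 0.8966221537854936)
hinge ((-0.12757717192778806, 0.38270252828036355), 1.0036098687737076)
farend ((-0.19162064559444225, 0.4589026314494271), 0.8126931955416997)
px per mm end lift at -0.16 [-0.00785881 -0.25683864]
px per mm end lift at -0.03 [-0.0104107  -0.14832933]
```

```bash
python3 - <<'E'
from h import *
im,d,p,q=ld("w7"); P=cloud("wrist",d,p,q); print("cap b over rail",np.nanmedian(P[45:62,26:40,2])-np.nanmedian(P[45:62,65:80,2]))
r.hold(.5); st("final"); print(r.read_state()["grip_width"]); r.finish_job()
E
```

```text
cap b over rail 0.002716346908207719
final fx -110.1 fy -130.0 z 49.28 F -9.51 -0.16 9.77 t 21.3833
0.02311521388531986
the job is handed in; nothing more can be done
```

View pics/s7.png

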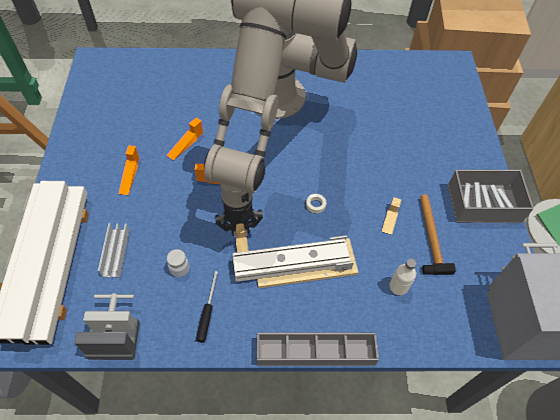

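The job is done and was handed in at about 21.4 s, with the wedge still gripped and holding the profile up.

- **Caps:** I pressed both fully home while the profile lay on the board. Each stopped with its top at about 57 mm under 17 N. The wrist camera's depth afterwards read 57.6 and 57.7 mm, and cap b still stood only 2.7 mm above the profile (its own thickness) after the lift.
- **Wedge:** I gripped the larger wedge by its block, laid it flat in front of the free end and slid it in thin edge first. It met the profile with the grip about 123 mm short of the profile's centreline, where the geometry predicted. I stopped 13 mm further in.
- **Lift at the free end:** The checks agree only roughly, but all fall between 2 and 6 mm. The wrist camera gave 3.4–3.8 mm, the scene camera about 3.2 mm, the side camera 3.5–4.1 mm, and the geometry 4.0 mm. An attempt to measure the shift between side pictures was too noisy to use.
- **At hand-in:** The pushing force was steady at about 9.5 N and the wedge had not slipped in the grip. The fingers were clear of the profile, and the last scene picture shows the other objects where they were.

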